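Chase the thread in a clamped boss with a hand tap

TASK

Swing the fixture's cam lever round to its stop so that the aluminium boss is clamped, and only then work the tap down by the grip on its wrench: half a turn forward (clockwise from above), a quarter turn back to free the thread, half a turn forward, a quarter back, and a last half turn forward until the tap's depth collar sits fully home on the boss. Never advance more than about half a turn between back-offs, and leave the dropper bottle, jar and drive round the fixture where they are.

Things in the scene. Friction and masses are not known exactly. Their poses are not given: they have to be found in the camera images.
- fixture: Steel tapping fixture bolted to the bench: dark base plate 120 x 200 x 14 mm, two steel jaws 44 mm high holding an aluminium block with a round boss (top 53 mm above the bench). Origin on the bench under the tap axis; z up; the plate reaches 60 mm along its x and -x, 60 mm along its y and 140 mm along its -y. Fixed; it stands anywhere on the bench's near middle and is yawed.
- tap_axis (a point): Point on the vertical tap axis, 50 mm above the bench. The tap stands upright in the boss; its wrench is a bar along a diameter, at right angles to the axis, whose one end carries an upright black grip 60 mm from the axis; the other end is plain and knurled, reaching 82 mm from the axis. Bar centre is 92 mm above the bench, wrench body 30 x 40 x 20 mm, its top 102 mm above the bench.
- crank_knob (a point): Middle of the black upright grip on the tap wrench: a round grip of 22 mm diameter, 44 mm tall, from 98 to 142 mm above the bench at the start; this point is 120 mm up and 60 mm from the tap axis. The grip revolves freely on its own pin, so a hand holding it need not turn as it is carried round the circle. It sinks 4 mm per turn of the tap.
- wrench (a joint): Turning of the tap, rad, positive = forward = clockwise seen from above; starts between -0.25 and 0, hard stop (collar home on the boss) at 6.28. At 0 the grip lies on the fixture's +y side of the axis, at 1.57 on its +x side, at 3.14 on its -y side. Friction about 0.2 N m (3 to 4 N at the grip); it stays where it is left.
- drag_ring (a joint): Thin steel ring round the boss under the collar with a small dark upright tab (30 mm from the axis, top 65 mm above the bench): a short pin on the collar pushes it forward and it stays at the furthest forward turn the tap has reached (rad, same sense and zero as the tap). Not to be touched.
- clamp_pivot (a point): Vertical pivot axis of the cam lever, 50 mm above the bench, 100 mm from the tap axis along the fixture's -y.
- clamp_knob (a point): Black upright round knob on the end of the cam lever, 18 mm diameter, from 38 to 80 mm above the bench, 75 mm from the pivot axis; this point is on its axis, 65 mm above the bench. The knob does not revolve on the lever. The lever bar is 12 mm wide and 8 mm thick, its top 38 mm above the bench.
- lever (a joint): Cam lever angle, rad: 0 = open, lever pointing along the fixture's -x (towards the robot); 1.57 = hard stop, clamped, lever pointing along the fixture's -y, away from the tap. Closes anticlockwise seen from above. Starts between 0 and 0.45. Friction about 0.22 N m (3 N at the knob); stays where left.
- dropper_blue: Blue dropper bottle, 34 mm diameter, 78 mm tall, beyond the fixture. Origin under its centre. Bystander.
- flux_jar: Small white jar with blue lid, 42 mm diameter, 47 mm tall, left of the fixture. Origin under its centre. Bystander.
- ext_drive: Flat black drive, 78 x 115 x 16 mm, at the right. Origin under its centre. Bystander.

How it is judged (in metres and radians):
On the way, in this order (a step that is already met when the one before it is completed fails the run):
1. the cam lever is at its stop, the tap still at its start (value of joint lever above 1.42 rad and value of joint wrench below 0.5 rad), for 0.1 s.
2. tap about half a turn forward (value of joint wrench above 2.55 rad), for 0.1 s.
3. tap backed off about a quarter turn, never having gone much past half a turn (value of joint wrench between 0.7 and 2.15 rad and value of joint drag_ring below 3.9 rad), for 0.1 s.
4. tap about half a turn forward again (value of joint wrench above 4.1 rad), for 0.1 s.
5. tap backed off about a quarter turn again, having advanced no more than about half a turn from the first back-off (value of joint wrench between 2.3 and 3.75 rad and value of joint drag_ring below 5.5 rad), for 0.1 s.
6. tap forward until the collar is home (value of joint wrench above 6.1 rad), for 0.1 s.
At the end, for the whole second after the job is handed in: The cam lever is within 0.15 rad of its clamped stop, the tap has been turned home (within 0.18 rad of its stop, collar on the boss) and is at rest, and each bystander is within 30 mm of where it stood (value of joint wrench above 6.1 rad and value of joint lever above 1.42 rad and velocity of joint wrench between -0.05 and 0.05 rad/s and distance of each of dropper_blue, flux_jar, ext_drive from where it was at the start of the episode below 0.03 m); the robot touches nothing.
It fails at once if the tap was turned forward while the boss was not clamped (value of joint lever below 1.35 rad and value of joint wrench above 0.5 rad).
It fails at once if dropper_blue was knocked away or over (distance of dropper_blue from where it was at the start of the episode above 0.03 m or angle between dropper_blue's own z axis and vertical above 0.5 rad).
It fails at once if flux_jar was knocked away or over (distance of flux_jar from where it was at the start of the episode above 0.03 m or angle between flux_jar's own z axis and vertical above 0.5 rad).
It fails at once if ext_drive was knocked away or over (distance of ext_drive from where it was at the start of the episode above 0.03 m or angle between ext_drive's own z axis and vertical above 0.5 rad).
It also fails if it takes over 62 s, if anything falls off the work surface, if the arm or the gripper's body presses on something with over 40 N, if the wrist force passes 120 N, or if a joint passes its speed limit or range.

ROBOT

A 6-joint arm with a two-finger parallel gripper is mounted at the origin on a cart in front of the work surface, level with it; the furniture and walls round the work are solid. World frame = base frame: x ahead of the robot, y to its left, z up, the work surface at z = 0. Lengths are in mm, angles in rad, forces in N, time in s.
With the tool pointing down it reaches from about 275 to 825 mm from the base axis. Payload 5.2 kg.
Tool frame: the origin (TCP) lies midway between the tips of the shut fingers; the grasp point (between the pads) lies grip_point_offset behind it (grip_point_offset is the distance from the TCP to the grasp point, in mm); z points along the fingers, y is the line along which they close (so a half turn about z gives the same grasp; the last joint's range is limited). The gripper opens to 93 mm and grips with 3 to 60 N. Pads are 15 mm wide; open, the fingers measure 128 mm over their backs; the gripper's body (75 mm by 188 mm) begins 65 mm behind the grasp point.
Start: joints at [0.945, 0.259, 1.535, -0, 1.348, -0.203], TCP at [225.653, 501.583, 218.653] pointing down, gripper open.
Joint ranges: [-3.14, 3.14], [-0.91, 2.08], [0.19, 2.58], [-1.22, 4.36], [0.22, 2.71], [-3.12, 3.12]. Speed limits (rad/s): [2.57, 2.57, 3.14, 3.14, 3.14, 3.14].

INTERFACE

Orientations are given as a 3x3 rotation matrix whose columns are the frame's x, y, z axes.
In Python, from plant import * gives the robot as it stands.
- The arm moves only by the tool apply_moves, never from a script. Its argument "plan" is a list of rows, each an object with "hand": the finger opening in mm, from 0 to 93; "translation": the shift along the tool's x, y, z in mm, a list of three; "delta_rot": the turn, a rotation vector about the tool's x, y, z in rad, a list of three. A call has 1 to 12 rows; each row is the pose to reach, as a shift and turn from the pose commanded when the call began, along the tool's axes at that moment; what a row does not reach only later rows make up. A row lasts 1/10 s, in which the tool goes at most 50 mm and 8.59 degrees, less where a joint would pass 70% of its speed; a pose out of reach is approached as far as the arm can. A call with a gripper value outside its range is refused whole. The fingers move at their own pace and stop on an object; "squeeze" is the grip in N (left out, the last holds). Time passes only in rows, so rows that repeat a pose let the fingers close. It gives the time, the measured TCP pose, the force, the opening and the grip force at its end, in the units of the state.
- get_state(): the state, without advancing time (a new reading comes with each control period).
- capture(name): name is "side" or "top"; returns a dict with "img" (400x640x3 uint8, red, green, blue), "depth" (400x640 float32, mm along the optical axis (not along the pixel's ray), 0 where there is no reading), "camera_matrix" (3x3 intrinsics, pixels), "k1" (the pictures are not rectified: a ray, as slopes to the right and down, at radius r is drawn at 1 + k1 r^2 times it, then the intrinsics apply), "R" (3x3) and "t" (3): a world point X has camera coordinates R X + t. Camera axes: x right, y down, z forward; pixel columns grow to the right and rows downward; lengths in mm; the calibration is good to about 2 mm. A picture is of the moment at which its call begins.
- close_job(): hands the job in; it is judged then, once.
Trained networks look in the newest picture that a camera, given by its name, has taken for a name from the list of things; names that differ only in an ending like _2 or _b are one class to them, and where a whole thing is asked for, a point or a joint stands for the part that bears it (a point fixed in the world has none). Each returns a list of dicts, best first, with "p" (0 to 1); they miss things now and then, are a little off and sometimes report something else, mostly with a low value. They report only what shows in the picture. A call takes as long as a camera call.
- look_for(camera, target): "box" ([left, top, width, height] in pixels, round what is visible of it).
- outline_of(camera, target): "pixels" (400x640 bool, what is visible of it) and "box" ([left, top, width, height] in pixels, round what is visible of it).
The state is a dict: "clock": time; "q": joint angles; "joint_velocities": joint speeds; "joint_torque": joint torques, N m; "tool_pos": TCP position; "orientation": TCP orientation; "force": force on the tool from outside, world axes, zero at the start; "wrist_torque": the same for the moment, N m; "grip_width": finger opening in mm; "grasp_force": force on a finger pad.
Only numpy, scipy, OpenCV 4.12 (cv2) and the standard library are available. Lean on these libraries where they do the work, as an engineer would, in place of code of your own. Each camera call takes 0.05 s, during which the arm holds its last target. There are 200 camera calls.

## Working session

There is one attempt and no reset: what is moved stays moved. The work goes in short steps, Python scripts to look and compute and a tool call to move; the robot and the scene stay as the last step left them, time stands still between calls to the robot, and variables do not carry over. Pictures are saved under pics/ and viewed, at most 10 in all, crops included, and the job is handed in when it is done.

Besides the shell and the picture viewer there is one more tool, called after "Request:" in YAML: its name, and indented under it one key for each argument. apply_moves: Moves the arm, as the interface text tells. Its arguments: {"type":"object","properties":{"plan":{"type":"array"},"squeeze":{"type":"number"}},"required":["plan"]}

```bash
ls; mkdir -p pics; cat > h.py <<'E'
from plant import *
import numpy as np, cv2
np.set_printoptions(precision=3,suppress=True)
def unproj(c,uv,z=None):
    # intersect pixel rays with plane height z (mm)
    K=c["camera_matrix"];uv=np.atleast_2d(np.float64(uv))
    d=(uv-[K[0,2],K[1,2]])/[K[0,0],K[1,1]]; s=d.copy()
    for _ in range(20): s=d/(1+c["k1"]*(s**2).sum(1,keepdims=True))
    r=np.c_[s,np.ones(len(s))]
    R=np.array(c["R"]);t=np.array(c["t"])
    if z is None:
        D=c["depth"][uv[:,1].astype(int),uv[:,0].astype(int)][:,None]
        return (r*D-t)@R
    o=-R.T@t; w=r@R
    return o+w*((z-o[2])/w[:,2:3])
def save(c,n): cv2.imwrite("pics/"+n+".png",c["img"][:,:,::-1])
E
python3 - <<'E'
from h import *
s=get_state();print(s)
for n in("top","side"):
    c=capture(n);save(c,n+"0");print(n,c["camera_matrix"],c["k1"],-np.array(c["R"]).T@c["t"])
    for k in ("crank_knob","clamp_knob","fixture","wrench","lever","drag_ring","dropper_blue","flux_jar","ext_drive"):
        r=outline_of(n,k)
        for o in r[:2]:
            m=o["pixels"];v,u=np.nonzero(m&(c["depth"]>0))
            P=unproj(c,np.c_[u,v]);print(k,round(o["p"],2),o["box"],np.median(P,0),"lo",np.percentile(P,3,axis=0),"hi",np.percentile(P,97,axis=0))
E
```

```text
pics
{'clock': 0.0, 'q': array([ 0.945,  0.259,  1.536, -0.   ,  1.348, -0.203]), 'joint_velocities': array([ 0.   , -0.001, -0.   , -0.001,  0.   ,  0.001]), 'joint_torque': array([ -0.002, -43.73 , -28.4  ,   0.071,   0.041,  -0.   ]), 'tool_pos': array([225.331, 501.117, 217.836]), 'orientation': array([[-0.912,  0.41 , -0.001],
       [ 0.41 ,  0.912, -0.001],
       [ 0.   , -0.002, -1.   ]]), 'force': array([-0.456, -0.099,  0.177]), 'wrist_torque': array([-0.04 , -0.038, -0.037]), 'grasp_force': 0.0, 'grip_width': 93.01379609481675}
top [[450.344   0.    314.139]
 [  0.    450.344 195.046]
 [  0.      0.      1.   ]] -0.12007926455906202 [ 473.436   15.247 1384.179]
crank_knob 0.75 [277.4, 194.8, 50.9, 21.6] [603.471  48.63   99.583] lo [579.704 -21.567  51.245] hi [631.533 101.502 141.336]
clamp_knob 0.5 [331.3, 193.4, 15.3, 32.4] [602.746 -64.146  40.526] lo [545.95  -78.065  30.677] hi [632.959 -45.768  80.776]
fixture 0.83 [281.6, 181.2, 71.6, 47.0] [609.111   2.39   19.445] lo [551.909 -90.827   6.433] hi [676.352  99.794 103.38 ]
wrench 0.64 [281.5, 192.1, 48.5, 22.9] [6
[... 1291 characters left out ...]
lo [ 543.581 -181.113    1.829] hi [579.936 -60.717  82.047]
drag_ring 0.52 [322.5, 239.0, 10.2, 9.0] [612.151  65.335  51.768] lo [606.179  51.822  48.852] hi [625.495  74.938  64.378]
dropper_blue 0.73 [263.8, 228.5, 18.4, 35.3] [742.009  77.316  34.979] lo [728.522  64.521   2.654] hi [758.709  82.864  69.266]
flux_jar 0.96 [325.3, 266.9, 22.2, 30.2] [594.654 178.191  36.325] lo [576.364 150.848   4.125] hi [613.882 184.441  49.036]
ext_drive 0.61 [321.5, 193.5, 24.6, 19.0] [ 623.204 -265.038   17.027] lo [ 588.114 -332.245    4.018] hi [ 660.735 -222.378   18.759]
ext_drive 0.26 [322.9, 208.9, 23.9, 31.3] [601.499  70.823 102.36 ] lo [579.629 -17.187  63.613] hi [634.135 111.079 143.124]
```

```bash
python3 - <<'E'
from h import *
ims=[]
for n,(x,y,w,h) in (("top",(240,140,120,110)),("side",(255,170,120,110))):
    c=capture(n)
    ims.append(cv2.resize(c["img"][y:y+h,x:x+w,::-1],(400,367),interpolation=cv2.INTER_CUBIC))
    v,u=np.mgrid[:400,:640];m=c["depth"]>0
    P=unproj(c,np.c_[u[m],v[m]])
    P=P[(P[:,0]>500)&(P[:,0]<720)&(P[:,1]>-180)&(P[:,1]<135)]
    a=P[(P[:,2]>112)&(P[:,2]<150)]; print(n,"grip",len(a),a.mean(0),a.min(0),a.max(0))
    b=P[(P[:,2]>72)&(P[:,2]<88)&(P[:,1]<-30)]; print("cknob",len(b),b.mean(0),b.min(0),b.max(0))
    d=P[(P[:,2]>94)&(P[:,2]<108)]; print("bar",len(d),d.mean(0),d.min(0),d.max(0))
    e=P[(P[:,2]>28)&(P[:,2]<50)]; print("mid",len(e),e.mean(0),e.min(0),e.max(0))
    f=P[(P[:,2]>8)&(P[:,2]<19)]
    print("plate",cv2.minAreaRect(f[:,:2].astype(np.float32)))
cv2.imwrite("pics/c0.png",np.hstack(ims))
E
```

```text
top grip 54 [585.394  96.743 137.302] [576.275  87.142 112.805] [597.221 106.472 144.78 ]
cknob 28 [552.704 -74.061  78.246] [545.855 -81.152  73.799] [560.723 -66.454  82.312]
bar 237 [611.878  29.033  99.018] [577.489 -34.89   94.041] [640.621 102.81  107.984]
mid 773 [605.811  14.869  39.454] [544.843 -75.515  28.21 ] [657.262  95.915  49.944]
plate ((627.158447265625, -25.659454345703125), (136.62033081054688, 331.81201171875), 9.931462287902832)
side grip 175 [588.006 106.581 130.59 ] [577.611  92.805 112.175] [598.813 113.383 144.738]
cknob 37 [555.209 -67.861  79.008] [547.679 -80.641  72.629] [562.991 -62.364  83.103]
bar 236 [611.412  49.853 100.425] [578.547 -33.097  94.001] [642.695 112.61  107.898]
mid 864 [605.791  49.672  40.355] [546.087 -74.797  28.023] [660.978 101.672  49.918]
plate ((631.3846435546875, -32.141937255859375), (135.97047424316406, 291.01312255859375), 10.488563537597656)
```

View pics/c0.png

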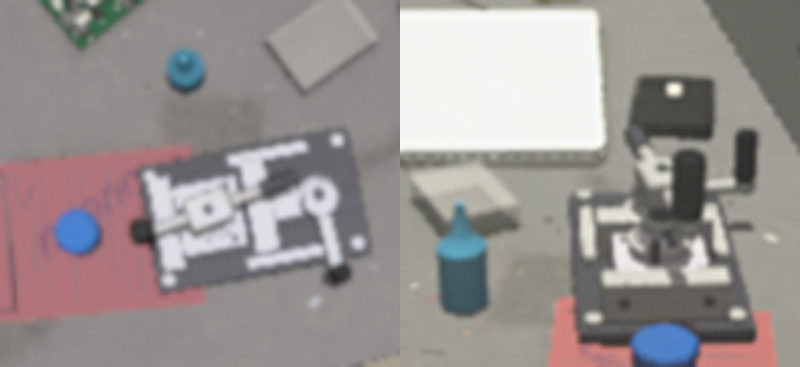

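```bash
python3 - <<'E'
from h import *
c=capture("top")
q=lambda l:np.array(l)/3.333+[240,140]
A=unproj(c,q([(145,172),(343,127),(371,255),(165,292)]),14);print("corners",A[:,:2])
for i in range(4): print(np.linalg.norm(A[i]-A[i-1]))
# dark-plate + all: silhouette at pixels of height>8 within dilation
v,u=np.mgrid[:400,:640];m=c["depth"]>0
P=unproj(c,np.c_[u[m],v[m]]);I=c["img"][m].astype(int)
s=(P[:,0]>520)&(P[:,0]<700)&(P[:,1]>-150)&(P[:,1]<120)
s&=(P[:,2]>8)&(P[:,2]<22)&(I.max(1)<110)&(I.max(1)-I.min(1)<40)
r=cv2.minAreaRect(P[s][:,:2].astype(np.float32));print(r,cv2.boxPoints(r),s.sum())
print("body",unproj(c,q([(208,210)]),102),"pivot",unproj(c,q([(320,195)]),45),"grip",unproj(c,q([(142,232)]),142),"cknob",unproj(c,q([(337,272)]),80),"end",unproj(c,q([(298,177)]),100))
E
```

```text
corners [[ 650.758  101.357]
 [ 691.009  -81.715]
 [ 572.22  -105.314]
 [ 540.223   83.346]]
111.99243817297105
187.4450102777492
121.11040662576325
191.35421051795853
((615.3042602539062, 2.648834228515625), (118.50098419189453, 197.30740356445312), 9.480597496032715) [[ 540.613   90.196]
 [ 573.113 -104.417]
 [ 689.995  -84.898]
 [ 657.496  109.714]] 381
body [[605.965  41.768 102.   ]] pivot [[624.449 -57.737  45.   ]] grip [[583.964  95.902 142.   ]] cknob [[552.949 -69.598  80.   ]] end [[634.049 -35.997 100.   ]]
```

```bash
cat >> h.py <<'E'
def rows(T0,pts,hand,yaw0,yaws):
    """T0: commanded TCP xyz, tool down with y-axis at yaw0 (deg). print rows"""
    a=np.radians(yaw0); y=np.array([np.cos(a),np.sin(a),0]); z=np.array([0,0,-1.]); x=np.cross(y,z)
    R=np.c_[x,y,z]
    for p,w in zip(pts,yaws):
        d=(np.array(p)-T0)@R
        print([round(float(k),1) for k in d], round(float(-np.radians(w-yaw0)),3))
E
python3 - <<'E'
from h import *
print(grip_point_offset)
rows([225.653,501.583,218.653],[(551,-69,160)],60,65.8,[-80.5])
E
```

```text
18.8
[-530.7, -387.1, 58.7] 2.553
```

Request:
apply_moves:
  plan:
    - {"hand": 50, "translation": [-530, -387, 20], "delta_rot": [0, 0, 2.55]}
    - {"hand": 50, "translation": [-530, -387, 20], "delta_rot": [0, 0, 2.55]}
    - {"hand": 50, "translation": [-530, -387, 20], "delta_rot": [0, 0, 2.55]}
    - {"hand": 50, "translation": [-530, -387, 20], "delta_rot": [0, 0, 2.55]}
    - {"hand": 50, "translation": [-530, -387, 20], "delta_rot": [0, 0, 2.55]}
    - {"hand": 50, "translation": [-530, -387, 20], "delta_rot": [0, 0, 2.55]}
    - {"hand": 50, "translation": [-530, -387, 20], "delta_rot": [0, 0, 2.55]}
    - {"hand": 50, "translation": [-530, -387, 20], "delta_rot": [0, 0, 2.55]}
    - {"hand": 50, "translation": [-530, -387, 20], "delta_rot": [0, 0, 2.55]}
    - {"hand": 50, "translation": [-530, -387, 20], "delta_rot": [0, 0, 2.55]}
    - {"hand": 50, "translation": [-530, -387, 20], "delta_rot": [0, 0, 2.55]}
    - {"hand": 50, "translation": [-530, -387, 20], "delta_rot": [0, 0, 2.55]}
  squeeze: 12

```text
clock: 2.35
tool_pos: [523.0, -21.7, 200.5]
orientation: [[0.612, 0.791, 0.001], [0.791, -0.612, 0.0], [0.0, 0.0, -1.0]]
force: [0.7, 0.0, 0.6]
grip_width: 49.5
grasp_force: 0.0
```

```bash
python3 - <<'E'
from h import *
s=get_state();y=s["orientation"][:,1];w=np.degrees(np.arctan2(y[1],y[0]));print(s["tool_pos"],w)
rows(s["tool_pos"],[(552,-69.5,120)],60,w,[-80.5])
E
```

```text
[523.006 -21.75  200.532] -37.73255761160079
[-20.0, 52.2, 80.5] 0.746
```

Request:
apply_moves:
  plan:
    - {"hand": 50, "translation": [-20, 52, 40], "delta_rot": [0, 0, 0.746]}
    - {"hand": 50, "translation": [-20, 52, 80], "delta_rot": [0, 0, 0.746]}
    - {"hand": 50, "translation": [-20, 52, 80], "delta_rot": [0, 0, 0.746]}
    - {"hand": 50, "translation": [-20, 52, 80], "delta_rot": [0, 0, 0.746]}
    - {"hand": 50, "translation": [-20, 52, 80], "delta_rot": [0, 0, 0.746]}
    - {"hand": 50, "translation": [-20, 52, 80], "delta_rot": [0, 0, 0.746]}
    - {"hand": 50, "translation": [-20, 52, 80], "delta_rot": [0, 0, 0.746]}
    - {"hand": 50, "translation": [-20, 52, 80], "delta_rot": [0, 0, 0.746]}

```text
clock: 3.15
tool_pos: [551.5, -67.1, 120.6]
orientation: [[0.985, 0.175, 0.0], [0.175, -0.985, -0.0], [0.0, 0.0, -1.0]]
force: [0.3, -0.8, -0.6]
grip_width: 50.1
grasp_force: 0.0
```

```bash
python3 - <<'E'
from h import *
s=get_state();y=s["orientation"][:,1];w=np.degrees(np.arctan2(y[1],y[0]));print(s["tool_pos"],w)
c=capture("side");cv2.imwrite("pics/c1.png",cv2.resize(c["img"][150:280,255:435,::-1],(720,520),interpolation=cv2.INTER_CUBIC))
E
```

```text
[551.513 -67.067 120.561] -79.92398080766584
```

View pics/c1.png

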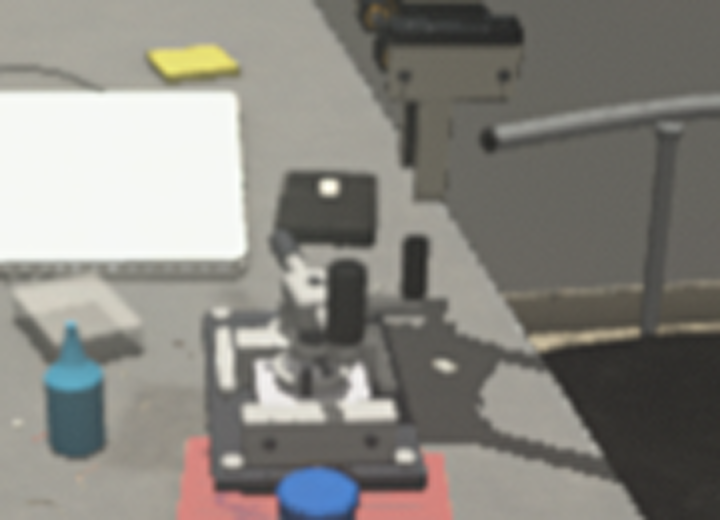

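Request:
apply_moves:
  plan:
    - {"hand": 50, "translation": [2, 2, 35], "delta_rot": [0, 0, 0]}
    - {"hand": 50, "translation": [2, 2, 71], "delta_rot": [0, 0, 0]}
    - {"hand": 50, "translation": [2, 2, 71], "delta_rot": [0, 0, 0]}
    - {"hand": 10, "translation": [2, 2, 71], "delta_rot": [0, 0, 0]}
    - {"hand": 10, "translation": [2, 2, 71], "delta_rot": [0, 0, 0]}
    - {"hand": 10, "translation": [2, 2, 71], "delta_rot": [0, 0, 0]}
    - {"hand": 10, "translation": [2, 2, 71], "delta_rot": [0, 0, 0]}
    - {"hand": 10, "translation": [2, 2, 71], "delta_rot": [0, 0, 0]}
  squeeze: 12

```text
clock: 4.0
tool_pos: [554.7, -69.6, 50.8]
orientation: [[0.985, 0.172, 0.002], [0.172, -0.985, -0.002], [0.002, 0.002, -1.0]]
force: [-0.3, -2.5, 5.9]
grip_width: 17.5
grasp_force: 12.0
```

```bash
python3 - <<'E'
from h import *
s=get_state();y=s["orientation"][:,1];w=np.degrees(np.arctan2(y[1],y[0]));T=s["tool_pos"];print(T,w)
O=np.array([624.7,-57]);
d=T[:2]-O;print(np.linalg.norm(d),np.degrees(np.arctan2(d[1],d[0])))
a0=np.degrees(np.arctan2(d[1],d[0]))%360; r=np.linspace(np.linalg.norm(d),75,12)
aa=np.linspace(a0,281,13)[1:]
rows(T,[(*(O+rr*np.array([np.cos(np.radians(a)),np.sin(np.radians(a))])),T[2]) for a,rr in zip(aa,r)],0,w,w+aa-a0)
E
```

```text
[554.651 -69.632  50.758] -80.07705153061654
71.1791881752425 -169.77787949852797
[0.7, 9.4, 0.0] -0.132
[2.2, 18.7, 0.0] -0.264
[5.0, 27.7, 0.0] -0.396
[9.0, 36.3, 0.0] -0.528
[14.1, 44.4, 0.0] -0.66
[20.2, 51.8, 0.0] -0.792
[27.3, 58.3, 0.0] -0.924
[35.3, 63.9, 0.0] -1.056
[43.9, 68.4, 0.0] -1.188
[53.1, 71.7, 0.0] -1.32
[62.7, 73.8, 0.0] -1.452
[72.6, 74.6, 0.0] -1.584
```

Request:
apply_moves:
  plan:
    - {"hand": 10, "translation": [0.7, 9.4, 0], "delta_rot": [0, 0, -0.132]}
    - {"hand": 10, "translation": [2.2, 18.7, 0], "delta_rot": [0, 0, -0.264]}
    - {"hand": 10, "translation": [5, 27.7, 0], "delta_rot": [0, 0, -0.396]}
    - {"hand": 10, "translation": [9, 36.3, 0], "delta_rot": [0, 0, -0.528]}
    - {"hand": 10, "translation": [14.1, 44.4, 0], "delta_rot": [0, 0, -0.66]}
    - {"hand": 10, "translation": [20.2, 51.8, 0], "delta_rot": [0, 0, -0.792]}
    - {"hand": 10, "translation": [27.3, 58.3, 0], "delta_rot": [0, 0, -0.924]}
    - {"hand": 10, "translation": [35.3, 63.9, 0], "delta_rot": [0, 0, -1.056]}
    - {"hand": 10, "translation": [43.9, 68.4, 0], "delta_rot": [0, 0, -1.188]}
    - {"hand": 10, "translation": [53.1, 71.7, 0], "delta_rot": [0, 0, -1.32]}
    - {"hand": 10, "translation": [62.7, 73.8, 0], "delta_rot": [0, 0, -1.452]}
    - {"hand": 10, "translation": [69, 74.5, 0], "delta_rot": [0, 0, -1.53]}

```text
clock: 5.2
tool_pos: [634.6, -127.2, 50.6]
orientation: [[-0.137, 0.991, -0.001], [0.991, 0.137, 0.004], [0.004, 0.0, -1.0]]
force: [-4.2, 9.4, 9.7]
grip_width: 17.8
grasp_force: 12.0
```

```bash
python3 - <<'E'
from h import *
s=get_state();y=s["orientation"][:,1];w=np.degrees(np.arctan2(y[1],y[0]));T=s["tool_pos"];print(T,w,s["force"],s["grip_width"])
O=np.array([624.7,-57]);
d=T[:2]-O;print(np.linalg.norm(d),np.degrees(np.arctan2(d[1],d[0])))
E
```

```text
[ 634.639 -127.22    50.553] 7.8454362424378585 [-4.16   9.39   9.738] 17.806727345858466
70.92019016495442 -81.94391068319767
```

Request:
apply_moves:
  plan:
    - {"hand": 10, "translation": [-1, 3, 0], "delta_rot": [0, 0, -0.03]}
    - {"hand": 10, "translation": [-2, 5, 0], "delta_rot": [0, 0, -0.03]}
    - {"hand": 10, "translation": [-2, 6, 0], "delta_rot": [0, 0, -0.03]}

```text
clock: 5.5
tool_pos: [638.5, -127.3, 50.2]
orientation: [[-0.162, 0.987, -0.005], [0.987, 0.162, 0.006], [0.007, -0.004, -1.0]]
force: [-9.5, 11.9, 13.0]
grip_width: 18.0
grasp_force: 12.0
```

Request:
apply_moves:
  plan:
    - {"hand": 10, "translation": [0, 3, 0], "delta_rot": [0, 0, 0]}
    - {"hand": 10, "translation": [0, 5, 0], "delta_rot": [0, 0, 0]}

```text
clock: 5.7
tool_pos: [638.9, -127.8, 49.6]
orientation: [[-0.163, 0.987, -0.014], [0.987, 0.163, 0.004], [0.007, -0.013, -1.0]]
force: [-23.5, 1.9, 16.0]
grip_width: 17.8
grasp_force: 12.0
```

Request:
apply_moves:
  plan:
    - {"hand": 50, "translation": [0, -2, 0], "delta_rot": [0, 0, 0]}
    - {"hand": 50, "translation": [0, -5, 0], "delta_rot": [0, 0, 0]}
    - {"hand": 50, "translation": [0, -5, 0], "delta_rot": [0, 0, 0]}
    - {"hand": 50, "translation": [0, -5, -40], "delta_rot": [0, 0, 0]}
    - {"hand": 50, "translation": [0, -5, -80], "delta_rot": [0, 0, 0]}
    - {"hand": 50, "translation": [0, -5, -120], "delta_rot": [0, 0, 0]}
    - {"hand": 50, "translation": [45, -8, -125], "delta_rot": [0, 0, 0]}
    - {"hand": 50, "translation": [90, -12, -125], "delta_rot": [0, 0, 0]}
    - {"hand": 50, "translation": [135, -14, -125], "delta_rot": [0, 0, 0]}
    - {"hand": 50, "translation": [180, -17, -125], "delta_rot": [0, 0, 0]}
    - {"hand": 50, "translation": [225, -19, -125], "delta_rot": [0, 0, 0]}
    - {"hand": 50, "translation": [231, -19, -125], "delta_rot": [0, 0, 0]}

```text
clock: 6.9
tool_pos: [588.5, 99.0, 174.8]
orientation: [[-0.166, 0.986, 0.0], [0.986, 0.166, 0.002], [0.002, 0.001, -1.0]]
force: [-0.2, 0.2, -0.3]
grip_width: 50.0
grasp_force: 0.0
```

```bash
python3 - <<'E'
from h import *
c=capture("top");c2=capture("side")
for c,n in((c,"top"),(c2,"side")):
    v,u=np.mgrid[:400,:640];m=c["depth"]>0
    P=unproj(c,np.c_[u[m],v[m]])
    b=P[(P[:,2]>60)&(P[:,2]<88)&(P[:,1]<-80)&(P[:,1]>-180)&(abs(P[:,0]-630)<50)]
    if len(b): print(n,"cknob",len(b),b.mean(0),b.min(0),b.max(0))
a=[cv2.resize(c_["img"][y:y+150,x:x+130,::-1],(390,450),interpolation=cv2.INTER_CUBIC) for c_,x,y in((capture("top"),240,130),(c2,270,140))]
cv2.imwrite("pics/c2.png",np.hstack(a))
s=get_state();y=s["orientation"][:,1];w=np.degrees(np.arctan2(y[1],y[0]));T=s["tool_pos"];print(T,w,s["force"])
rows(T,[(586.5,98,109)],0,w,[w])
E
```

```text
top cknob 35 [ 638.667 -129.848   75.557] [ 631.007 -138.598   61.56 ] [ 648.257 -122.011   81.159]
side cknob 35 [ 640.093 -122.97    69.33 ] [ 632.653 -132.098   60.426] [ 647.982 -118.462   82.053]
[590.134  94.195 174.584] 9.357221193020202 [ 0.69  -0.019  0.01 ]
[4.3, -3.0, 65.6] -0.0
```

View pics/c2.png

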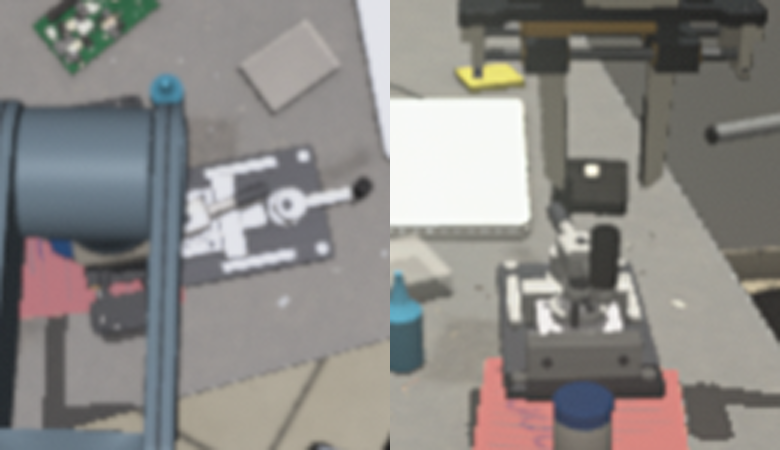

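Request:
apply_moves:
  plan:
    - {"hand": 50, "translation": [3.5, -3, 30], "delta_rot": [0, 0, 0]}
    - {"hand": 50, "translation": [3.5, -3, 65], "delta_rot": [0, 0, 0]}
    - {"hand": 50, "translation": [3.5, -3, 65], "delta_rot": [0, 0, 0]}
    - {"hand": 15, "translation": [3.5, -3, 65], "delta_rot": [0, 0, 0]}
    - {"hand": 15, "translation": [3.5, -3, 65], "delta_rot": [0, 0, 0]}
    - {"hand": 15, "translation": [3.5, -3, 65], "delta_rot": [0, 0, 0]}
    - {"hand": 15, "translation": [3.5, -3, 65], "delta_rot": [0, 0, 0]}
    - {"hand": 15, "translation": [3.5, -3, 65], "delta_rot": [0, 0, 0]}
  squeeze: 25

```text
clock: 7.85
tool_pos: [586.7, 97.2, 110.5]
orientation: [[-0.161, 0.987, 0.002], [0.987, 0.161, -0.0], [-0.0, 0.002, -1.0]]
force: [-0.8, -0.2, 2.8]
grip_width: 21.2
grasp_force: 25.0
```

```bash
cat >> h.py <<'E'
def st():
    s=get_state();y=s["orientation"][:,1];w=np.degrees(np.arctan2(y[1],y[0]));T=s["tool_pos"]
    print(T,round(w,2),"F",s["force"],"grip",s["grip_width"],s["grasp_force"]);return T,w
def ang(T,O,yaw=9.6):
    d=T[:2]-O; r=np.linalg.norm(d); a=np.degrees(np.arctan2(d[1],d[0])); return r,np.radians((90+yaw)-a)
def arc(T,w,O,a0,a1,r,n=12,yaw=9.6,zslope=-4/(2*np.pi),z0=None):
    aa=np.linspace(a0,a1,n+1)[1:]; f=np.radians(90+yaw)-aa
    z=T[2] if z0 is None else z0
    rows(T,[(O[0]+r*np.cos(q),O[1]+r*np.sin(q),z+zslope*(a-a0)) for q,a in zip(f,aa)],0,w,[w]*n)
E
python3 - <<'E'
from h import *
T,w=st();O=np.array([608.5,42.5]);r,a=ang(T,O);print(r,a)
arc(T,w,O,a,1.2,60,8)
E
```

```text
[586.664  97.155 110.527] 9.29 F [-0.849 -0.233  2.826] grip 21.234516100571955 24.997430639414233
58.855514940455755 -0.2125490998775878
[2.5, 10.2, 0.1] -0.0
[2.0, 20.8, 0.2] -0.0
[-0.4, 31.1, 0.3] -0.0
[-4.5, 40.9, 0.4] -0.0
[-10.2, 49.7, 0.6] -0.0
[-17.5, 57.5, 0.7] -0.0
[-26.0, 63.8, 0.8] -0.0
[-35.4, 68.5, 0.9] -0.0
```

Request:
apply_moves:
  plan:
    - {"hand": 15, "translation": [2, 10, 0.1], "delta_rot": [0, 0, 0]}
    - {"hand": 15, "translation": [1.5, 21, 0.2], "delta_rot": [0, 0, 0]}
    - {"hand": 15, "translation": [-0.5, 31, 0.3], "delta_rot": [0, 0, 0]}
    - {"hand": 15, "translation": [-4.5, 41, 0.4], "delta_rot": [0, 0, 0]}
    - {"hand": 15, "translation": [-10, 50, 0.6], "delta_rot": [0, 0, 0]}

```text
clock: 8.35
tool_pos: [636.6, 94.6, 108.9]
orientation: [[-0.162, 0.987, -0.003], [0.987, 0.162, -0.002], [-0.001, -0.003, -1.0]]
force: [-6.4, -4.1, 5.7]
grip_width: 21.3
grasp_force: 25.0
```

```bash
python3 - <<'E'
from h import *
T,w=st();O=np.array([608.5,42.5]);r,a=ang(T,O);print(r,a)
arc(T,w,O,a,3.0,60,11,z0=110.5-a*.64)
E
```

```text
[636.573  94.63  108.926] 9.32 F [-6.377 -4.136  5.74 ] grip 21.27902530715688 25.044610448076128
59.20790086802431 0.6615395880146188
[-8.2, 9.7, -1.0] -0.0
[-18.7, 16.8, -0.9] -0.0
[-30.5, 21.6, -0.7] -0.0
[-43.1, 23.7, -0.6] -0.0
[-55.8, 23.2, -0.5] -0.0
[-68.1, 20.0, -0.3] -0.0
[-79.5, 14.2, -0.2] -0.0
[-89.4, 6.2, -0.1] -0.0
[-97.4, -3.7, 0.1] -0.0
[-103.1, -15.1, 0.2] -0.0
[-106.3, -27.4, 0.3] -0.0
```

Request:
apply_moves:
  plan:
    - {"hand": 15, "translation": [-8, 9.7, -0.5], "delta_rot": [0, 0, 0]}
    - {"hand": 15, "translation": [-18.5, 17, -0.5], "delta_rot": [0, 0, 0]}
    - {"hand": 15, "translation": [-30.5, 21.5, -0.5], "delta_rot": [0, 0, 0]}
    - {"hand": 15, "translation": [-43, 23.5, -0.5], "delta_rot": [0, 0, 0]}
    - {"hand": 15, "translation": [-56, 23, -0.4], "delta_rot": [0, 0, 0]}
    - {"hand": 15, "translation": [-68, 20, -0.3], "delta_rot": [0, 0, 0]}
    - {"hand": 15, "translation": [-79.5, 14, -0.2], "delta_rot": [0, 0, 0]}

```text
clock: 9.05
tool_pos: [664.6, 20.6, 109.0]
orientation: [[-0.162, 0.987, 0.001], [0.987, 0.162, 0.003], [0.002, 0.001, -1.0]]
force: [0.1, 4.6, 2.1]
grip_width: 21.4
grasp_force: 25.0
```

```bash
python3 - <<'E'
from h import *
T,w=st();O=np.array([608.5,42.5]);r,a=ang(T,O);print(r,a)
arc(T,w,O,a,3.05,60,7,z0=110.5-a*.64)
E
```

```text
[664.576  20.596 109.032] 9.31 F [0.135 4.568 2.058] grip 21.41523524780815 24.996795589540852
60.201979350202336 2.110731312422092
[-6.5, -4.7, -0.0] -0.0
[-12.5, -10.1, 0.1] -0.0
[-17.7, -16.3, 0.1] -0.0
[-22.0, -23.1, 0.2] -0.0
[-25.4, -30.4, 0.3] -0.0
[-27.7, -38.1, 0.4] -0.0
[-29.0, -46.0, 0.5] -0.0
```

Request:
apply_moves:
  plan:
    - {"hand": 15, "translation": [-9.5, -7.5, 0], "delta_rot": [0, 0, 0]}
    - {"hand": 15, "translation": [-17.5, -16, 0], "delta_rot": [0, 0, 0]}
    - {"hand": 15, "translation": [-23.5, -26.5, 0.2], "delta_rot": [0, 0, 0]}
    - {"hand": 15, "translation": [-27.5, -38, 0.4], "delta_rot": [0, 0, 0]}
    - {"hand": 15, "translation": [-29, -46, 0.5], "delta_rot": [0, 0, 0]}
    - {"hand": 15, "translation": [-29, -46, 0.5], "delta_rot": [0, 0, 0]}
    - {"hand": 15, "translation": [-29, -46, 0.5], "delta_rot": [0, 0, 0]}

```text
clock: 9.75
tool_pos: [622.0, -17.7, 108.7]
orientation: [[-0.161, 0.987, -0.002], [0.987, 0.161, -0.002], [-0.001, -0.002, -1.0]]
force: [-1.2, -2.1, 3.2]
grip_width: 21.5
grasp_force: 25.0
```

```bash
python3 - <<'E'
from h import *
T,w=st();O=np.array([608.5,42.5]);r,a=ang(T,O);print(r,a)
arc(T,w,O,a,1.5,60,9,z0=110.5-a*.64)
E
```

```text
[622.032 -17.74  108.674] 9.28 F [-1.154 -2.113  3.178] grip 21.49542417931797 24.998041251456016
61.74076549782768 3.0881707781409378
[3.3, 10.4, 0.0] -0.0
[6.7, 20.4, -0.1] -0.0
[11.7, 29.7, -0.2] -0.0
[18.3, 37.9, -0.3] -0.0
[26.3, 44.9, -0.4] -0.0
[35.4, 50.3, -0.5] -0.0
[45.3, 54.1, -0.6] -0.0
[55.6, 56.1, -0.7] -0.0
[66.2, 56.2, -0.9] -0.0
```

Request:
apply_moves:
  plan:
    - {"hand": 15, "translation": [2, 10.4, 0], "delta_rot": [0, 0, 0]}
    - {"hand": 15, "translation": [5.5, 20.4, -0.1], "delta_rot": [0, 0, 0]}
    - {"hand": 15, "translation": [10.5, 29.7, -0.2], "delta_rot": [0, 0, 0]}
    - {"hand": 15, "translation": [17, 38, -0.3], "delta_rot": [0, 0, 0]}
    - {"hand": 15, "translation": [25, 45, -0.4], "delta_rot": [0, 0, 0]}
    - {"hand": 15, "translation": [34, 50.5, -0.5], "delta_rot": [0, 0, 0]}
    - {"hand": 15, "translation": [44, 54.3, -0.6], "delta_rot": [0, 0, 0]}
    - {"hand": 15, "translation": [54.5, 56.3, -0.7], "delta_rot": [0, 0, 0]}
    - {"hand": 15, "translation": [60, 56.5, -0.8], "delta_rot": [0, 0, 0]}
    - {"hand": 15, "translation": [60, 56.5, -0.8], "delta_rot": [0, 0, 0]}
    - {"hand": 15, "translation": [60, 56.5, -0.8], "delta_rot": [0, 0, 0]}

```text
clock: 10.85
tool_pos: [667.3, 52.8, 108.6]
orientation: [[-0.163, 0.987, -0.005], [0.987, 0.163, 0.0], [0.001, -0.004, -1.0]]
force: [-6.6, -2.1, 5.3]
grip_width: 21.6
grasp_force: 25.0
```

```bash
python3 - <<'E'
from h import *
T,w=st();O=np.array([608.7,41.4]);r,a=ang(T,O);print(r,a)
arc(T,w,O,a,3.2,60,8,z0=110.5-a*.64)
E
```

```text
[667.341  52.791 108.649] 9.36 F [-6.63  -2.135  5.276] grip 21.57630924784238 25.043901668603894
59.73705865821046 1.546481352905443
[-12.3, -0.7, -0.7] -0.0
[-24.2, -4.1, -0.6] -0.0
[-35.2, -9.9, -0.5] -0.0
[-44.7, -17.8, -0.3] -0.0
[-52.4, -27.5, -0.2] -0.0
[-57.9, -38.6, -0.1] -0.0
[-61.0, -50.6, 0.1] -0.0
[-61.6, -63.0, 0.2] -0.0
```

Request:
apply_moves:
  plan:
    - {"hand": 15, "translation": [-12, -1, -0.5], "delta_rot": [0, 0, 0]}
    - {"hand": 15, "translation": [-24, -4.5, -0.5], "delta_rot": [0, 0, 0]}
    - {"hand": 15, "translation": [-35, -10.5, -0.4], "delta_rot": [0, 0, 0]}
    - {"hand": 15, "translation": [-44.5, -18, -0.3], "delta_rot": [0, 0, 0]}
    - {"hand": 15, "translation": [-52.5, -27.5, -0.2], "delta_rot": [0, 0, 0]}
    - {"hand": 15, "translation": [-58, -38.5, 0], "delta_rot": [0, 0, 0]}
    - {"hand": 15, "translation": [-61, -50.5, 0.1], "delta_rot": [0, 0, 0]}
    - {"hand": 15, "translation": [-61.5, -63, 0.2], "delta_rot": [0, 0, 0]}

```text
clock: 11.65
tool_pos: [618.2, -18.6, 108.9]
orientation: [[-0.162, 0.987, 0.004], [0.987, 0.162, 0.001], [0.0, 0.004, -1.0]]
force: [3.4, 3.1, -1.6]
grip_width: 21.4
grasp_force: 25.0
```

```bash
python3 - <<'E'
from h import *
T,w=st();O=np.array([608.7,41.4]);r,a=ang(T,O);print(r,a)
arc(T,w,O,a,4.65,60,8,z0=110.5-a*.64)
E
```

```text
[618.236 -18.56  108.902] 9.29 F [ 3.366  3.124 -1.603] grip 21.352126879208228 24.999963690061122
60.71344092907415 3.1514192692178753
[1.8, -11.2, 0.5] -0.0
[5.0, -21.9, 0.7] -0.0
[10.1, -31.9, 0.8] -0.0
[17.0, -40.8, 0.9] -0.0
[25.4, -48.2, 1.0] -0.0
[35.0, -54.0, 1.1] -0.0
[45.6, -57.8, 1.3] -0.0
[56.7, -59.6, 1.4] -0.0
```

Request:
apply_moves:
  plan:
    - {"hand": 15, "translation": [1.5, -11, 0.3], "delta_rot": [0, 0, 0]}
    - {"hand": 15, "translation": [5, -22, 0.5], "delta_rot": [0, 0, 0]}
    - {"hand": 15, "translation": [10, -32, 0.6], "delta_rot": [0, 0, 0]}
    - {"hand": 15, "translation": [17, -41, 0.7], "delta_rot": [0, 0, 0]}
    - {"hand": 15, "translation": [25.5, -48.5, 0.8], "delta_rot": [0, 0, 0]}
    - {"hand": 15, "translation": [35, -54, 0.9], "delta_rot": [0, 0, 0]}
    - {"hand": 15, "translation": [45.5, -58, 1], "delta_rot": [0, 0, 0]}
    - {"hand": 15, "translation": [54, -59.5, 1.1], "delta_rot": [0, 0, 0]}
    - {"hand": 15, "translation": [54, -59.5, 1.1], "delta_rot": [0, 0, 0]}
    - {"hand": 15, "translation": [54, -59.5, 1.1], "delta_rot": [0, 0, 0]}

```text
clock: 12.65
tool_pos: [549.2, 25.4, 107.9]
orientation: [[-0.162, 0.987, 0.0], [0.987, 0.162, 0.0], [0.0, 0.0, -1.0]]
force: [4.7, 0.9, -3.0]
grip_width: 21.9
grasp_force: 25.0
```

```bash
python3 - <<'E'
from h import *
T,w=st();O=np.array([608.7,41.4]);r,a=ang(T,O);print(r,a%6.2832)
arc(T,w,O,a%6.2832,3.05,60,8,z0=110.5-(a%6.2832)*.64)
E
```

```text
[549.222  25.44  107.885] 9.33 F [ 4.714  0.923 -3.016] grip 21.867762145912515 24.999341557268053
61.58165056516453 4.6177780055598445
[-11.4, 3.9, 0.2] -0.0
[-22.2, 8.4, 0.1] -0.0
[-32.0, 14.9, -0.0] -0.0
[-40.3, 23.2, -0.2] -0.0
[-46.8, 33.0, -0.3] -0.0
[-51.3, 43.8, -0.4] -0.0
[-53.6, 55.3, -0.5] -0.0
[-53.6, 67.1, -0.7] -0.0
```

Request:
apply_moves:
  plan:
    - {"hand": 15, "translation": [-11.4, 2.7, 0.2], "delta_rot": [0, 0, 0]}
    - {"hand": 15, "translation": [-22, 7.3, 0.1], "delta_rot": [0, 0, 0]}
    - {"hand": 15, "translation": [-32, 14, 0], "delta_rot": [0, 0, 0]}
    - {"hand": 15, "translation": [-40.3, 22.4, -0.2], "delta_rot": [0, 0, 0]}
    - {"hand": 15, "translation": [-46.8, 32.2, -0.3], "delta_rot": [0, 0, 0]}
    - {"hand": 15, "translation": [-51.3, 43, -0.4], "delta_rot": [0, 0, 0]}
    - {"hand": 15, "translation": [-53.6, 54.5, -0.5], "delta_rot": [0, 0, 0]}
    - {"hand": 15, "translation": [-53.8, 62, -0.6], "delta_rot": [0, 0, 0]}
    - {"hand": 15, "translation": [-53.8, 62, -0.6], "delta_rot": [0, 0, 0]}
    - {"hand": 15, "translation": [-53.8, 62, -0.6], "delta_rot": [0, 0, 0]}

```text
clock: 13.65
tool_pos: [619.7, -18.9, 108.3]
orientation: [[-0.161, 0.987, 0.0], [0.987, 0.161, 0.0], [0.0, 0.0, -1.0]]
force: [-0.7, 3.4, 0.9]
grip_width: 21.5
grasp_force: 25.0
```

```bash
python3 - <<'E'
from h import *
T,w=st();O=np.array([608.0,41.3]);r,a=ang(T,O);print(r,a%6.2832)
arc(T,w,O,a%6.2832,4.7,60,8,z0=110.5-(a%6.2832)*.64)
E
```

```text
[619.72  -18.898 108.313] 9.27 F [-0.739  3.388  0.89 ] grip 21.474656447826913 24.996182369068265
61.32845602966965 3.116858496648029
[2.1, -11.9, -0.1] -0.0
[5.3, -23.3, 0.1] -0.0
[10.6, -33.9, 0.2] -0.0
[17.9, -43.3, 0.3] -0.0
[26.8, -51.0, 0.4] -0.0
[37.2, -56.8, 0.6] -0.0
[48.4, -60.5, 0.7] -0.0
[60.2, -61.9, 0.8] -0.0
```

Backed off to about 3.1; now the last half turn.

Request:
apply_moves:
  plan:
    - {"hand": 15, "translation": [1.5, -12, 0.1], "delta_rot": [0, 0, 0]}
    - {"hand": 15, "translation": [4.7, -23.3, 0.2], "delta_rot": [0, 0, 0]}
    - {"hand": 15, "translation": [10.3, -34, 0.2], "delta_rot": [0, 0, 0]}
    - {"hand": 15, "translation": [17.8, -43.3, 0.3], "delta_rot": [0, 0, 0]}
    - {"hand": 15, "translation": [26.8, -51, 0.4], "delta_rot": [0, 0, 0]}
    - {"hand": 15, "translation": [37.2, -56.8, 0.6], "delta_rot": [0, 0, 0]}
    - {"hand": 15, "translation": [48.4, -60.5, 0.7], "delta_rot": [0, 0, 0]}
    - {"hand": 15, "translation": [60.2, -62, 0.8], "delta_rot": [0, 0, 0]}

```text
clock: 14.45
tool_pos: [548.1, 31.1, 107.9]
orientation: [[-0.161, 0.987, 0.0], [0.987, 0.161, -0.001], [-0.001, 0.0, -1.0]]
force: [5.3, -3.5, -3.5]
grip_width: 21.4
grasp_force: 25.0
```

```bash
python3 - <<'E'
from h import *
T,w=st();O=np.array([608.0,41.3]);r,a=ang(T,O);print(r,a%6.2832)
arc(T,w,O,a%6.2832,6.3,60,9,z0=110.5-(a%6.2832)*.64)
E
```

```text
[548.115  31.146 107.897] 9.28 F [ 5.307 -3.513 -3.486] grip 21.371617738443604 24.99704949790612
60.74013547397886 4.711986716007134
[10.5, 1.6, 0.5] -0.0
[20.8, 4.3, 0.6] -0.0
[30.4, 8.8, 0.7] -0.0
[39.0, 14.8, 0.9] -0.0
[46.5, 22.3, 1.0] -0.0
[52.5, 31.0, 1.1] -0.0
[56.9, 40.6, 1.2] -0.0
[59.5, 50.9, 1.3] -0.0
[60.4, 61.4, 1.4] -0.0
```

Request:
apply_moves:
  plan:
    - {"hand": 15, "translation": [10.5, 1.3, 0.3], "delta_rot": [0, 0, 0]}
    - {"hand": 15, "translation": [20.8, 4, 0.4], "delta_rot": [0, 0, 0]}
    - {"hand": 15, "translation": [30.4, 8.5, 0.5], "delta_rot": [0, 0, 0]}
    - {"hand": 15, "translation": [39, 14.5, 0.6], "delta_rot": [0, 0, 0]}
    - {"hand": 15, "translation": [46.5, 22, 0.7], "delta_rot": [0, 0, 0]}
    - {"hand": 15, "translation": [52.5, 31, 0.8], "delta_rot": [0, 0, 0]}
    - {"hand": 15, "translation": [56.9, 40.6, 0.9], "delta_rot": [0, 0, 0]}
    - {"hand": 15, "translation": [59.5, 51, 1], "delta_rot": [0, 0, 0]}
    - {"hand": 15, "translation": [60.2, 59, 1], "delta_rot": [0, 0, 0]}
    - {"hand": 15, "translation": [60.2, 61.5, 1], "delta_rot": [0, 0, 0]}

```text
clock: 15.45
tool_pos: [598.3, 100.5, 106.1]
orientation: [[-0.161, 0.987, -0.004], [0.987, 0.161, 0.001], [0.001, -0.004, -1.0]]
force: [-8.4, -2.7, 5.7]
grip_width: 21.7
grasp_force: 25.0
```

```bash
python3 - <<'E'
from h import *
T,w=st();O=np.array([608.0,41.3]);r,a=ang(T,O);print(r,a)
E
```

```text
[598.349 100.51  106.09 ] 9.29 F [-8.425 -2.706  5.738] grip 21.691286146874493 25.024745933487793
59.991494603114056 0.005968798157995968
```

Near the stop; press on to confirm it.

Request:
apply_moves:
  plan:
    - {"hand": 15, "translation": [0, 3, 0], "delta_rot": [0, 0, 0]}
    - {"hand": 15, "translation": [0, 5, 0], "delta_rot": [0, 0, 0]}
    - {"hand": 15, "translation": [0, 5, 0], "delta_rot": [0, 0, 0]}
    - {"hand": 15, "translation": [0, 5, 0], "delta_rot": [0, 0, 0]}

```text
clock: 15.85
tool_pos: [599.8, 101.0, 105.8]
orientation: [[-0.161, 0.987, -0.01], [0.987, 0.161, 0.0], [0.002, -0.01, -1.0]]
force: [-13.7, -3.0, 7.5]
grip_width: 21.2
grasp_force: 25.1
```

Request:
apply_moves:
  plan:
    - {"hand": 15, "translation": [0, 3, 0], "delta_rot": [0, 0, 0]}
    - {"hand": 15, "translation": [0, 5, 0], "delta_rot": [0, 0, 0]}
    - {"hand": 15, "translation": [0, 5, 0], "delta_rot": [0, 0, 0]}

```text
clock: 16.15
tool_pos: [601.7, 101.8, 105.1]
orientation: [[-0.162, 0.987, -0.017], [0.987, 0.162, -0.0], [0.003, -0.017, -1.0]]
force: [-20.9, -3.5, 11.4]
grip_width: 21.4
grasp_force: 25.1
```

Request:
apply_moves:
  plan:
    - {"hand": 50, "translation": [0, -3, 0], "delta_rot": [0, 0, 0]}
    - {"hand": 50, "translation": [0, -8, 0], "delta_rot": [0, 0, 0]}
    - {"hand": 50, "translation": [0, -8, 0], "delta_rot": [0, 0, 0]}
    - {"hand": 50, "translation": [0, -8, 0], "delta_rot": [0, 0, 0]}
    - {"hand": 50, "translation": [0, -8, -35], "delta_rot": [0, 0, 0]}
    - {"hand": 50, "translation": [0, -8, -75], "delta_rot": [0, 0, 0]}
    - {"hand": 50, "translation": [0, -50, -100], "delta_rot": [0, 0, 0]}
    - {"hand": 50, "translation": [0, -100, -110], "delta_rot": [0, 0, 0]}
    - {"hand": 50, "translation": [0, -150, -110], "delta_rot": [0, 0, 0]}
    - {"hand": 50, "translation": [0, -190, -110], "delta_rot": [0, 0, 0]}
    - {"hand": 50, "translation": [0, -200, -110], "delta_rot": [0, 0, 0]}
    - {"hand": 50, "translation": [0, -200, -110], "delta_rot": [0, 0, 0]}

```text
clock: 17.35
tool_pos: [411.9, 69.4, 217.6]
orientation: [[-0.161, 0.987, 0.003], [0.987, 0.161, 0.0], [-0.0, 0.003, -1.0]]
force: [0.5, 0.3, 0.7]
grip_width: 49.8
grasp_force: 0.0
```

```bash
python3 - <<'E'
from h import *
st()
ims=[]
for n,(x,y,w,h) in (("top",(240,140,120,110)),("side",(255,170,120,110))):
    c=capture(n)
    ims.append(cv2.resize(c["img"][y:y+h,x:x+w,::-1],(400,367),interpolation=cv2.INTER_CUBIC))
    v,u=np.mgrid[:400,:640];m=c["depth"]>0
    P=unproj(c,np.c_[u[m],v[m]])
    P=P[(P[:,0]>540)&(P[:,0]<720)&(P[:,1]>-180)&(P[:,1]<135)]
    a=P[(P[:,2]>110)&(P[:,2]<148)]; print(n,"grip",len(a),a.mean(0),a.min(0),a.max(0))
    b=P[(P[:,2]>60)&(P[:,2]<88)&(P[:,1]<-90)]; print("cknob",len(b),b.mean(0))
cv2.imwrite("pics/c3.png",np.hstack(ims))
E
```

```text
[411.904  69.434 217.569] 9.25 F [0.534 0.255 0.709] grip 49.788320901421564 0.0
top grip 51 [595.696  99.586 134.324] [586.573  90.163 110.817] [606.192 109.202 141.644]
cknob 35 [ 638.618 -129.643   76.656]
side grip 163 [598.188 109.153 127.771] [587.842  94.997 110.213] [608.82  115.418 140.591]
cknob 57 [ 640.911 -123.092   73.144]
```

View pics/c3.png

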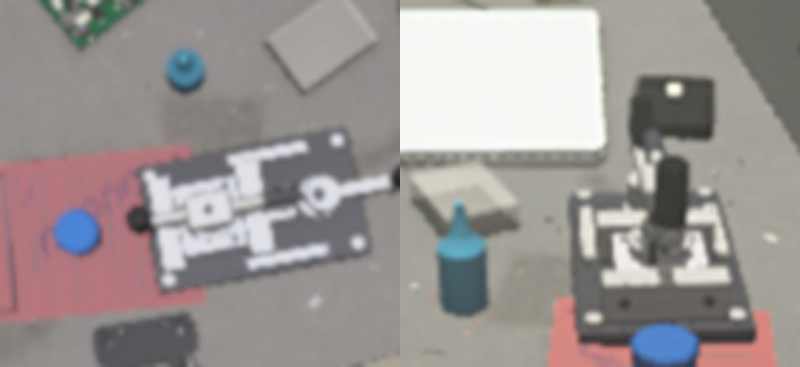

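```bash
python3 -c "
from plant import *
print(close_job())"
```

```text
the job is handed in; nothing more can be done
None
```

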